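Clear the guide and hold the probe in the beaker

ROBOT

A 6-joint arm with a two-finger parallel gripper is mounted at the origin on the work surface. World frame = base frame: x ahead of the robot, y to its left, z up, the work surface at z = 0. Lengths are in m, angles in rad, forces in N, time in s.
With the tool pointing down it reaches from about 0.35 to 0.975 m from the base axis. Payload 4.9 kg.
Tool frame: the origin (TCP) lies on the centre line of the jaws, within the pads' length; the fingertips stand 8 mm ahead of it and the grasp point (between the pads) lies 11 mm behind it; z points along the fingers, y is the direction in which the jaws open and shut (so a half turn about z gives the same grasp; the last joint's range is limited). The gripper opens to 85 mm and grips with 20 to 120 N. Pads are 22 mm wide; open, the fingers measure 114 mm over their backs; the gripper's body (76 mm by 85 mm) begins 54 mm behind the grasp point. The pads swing forward as they close: fully open they stand 13 mm farther back than shut.
Start: joints at [0.988, 0.053, 1.613, -0, 1.476, -0.119], TCP at [0.28, 0.559, 0.239] pointing down, gripper open.
Joint ranges: [-3.01, 3.01], [-1.01, 2.22], [0.06, 2.58], [-1.02, 4.17], [0.09, 2.62], [-3.14, 3.14]. Speed limits (rad/s): [2.57, 2.57, 3.14, 3.14, 3.14, 3.14].

INTERFACE

Orientations are given as [roll, pitch, yaw] about the fixed x, y, z axes, in that order (R = Rz(yaw) Ry(pitch) Rx(roll)).
In Python, from bench import manip, grab_frame, calibration, order gives the robot as it stands.
- The arm moves only by the tool carry_out, never from a script. Its argument "moves" is a list of rows, each a list of 5 numbers: the shift along the tool's x, y, z in cm, then the turn about the tool's z in degrees, then the gripper command: -1 is fully open, 1 is shut, values between are in proportion. A call has 1 to 20 rows; each row shifts and turns the pose as measured when the row begins, along the tool's axes as they then stand; what a row does not reach is not made up. A row lasts 1/10 s, in which the tool goes at most 50 mm and 8.59 degrees, less where a joint would pass 70% of its speed; a pose out of reach is approached as far as the arm can. A call is refused whole if a number of a shift passes 5 or a number of a turn 8.59, either way. A call with a gripper value outside its range is refused whole. The fingers move at their own pace and stop on an object; "squeeze" is the grip in N (left out, the last holds). Time passes only in rows, so rows that do not move let the fingers close. It gives the time, the measured TCP pose, the force and the opening at its end, in the units of the state.
- manip.sense(): the state, without advancing time (a new reading comes with each control period).
- grab_frame(name): name is "scene" or "top"; returns the picture (420x560x3 uint8, red, green, blue); there is no depth.
- calibration(name): a dict with "K" (3x3 intrinsics, pixels), "pose" (4x4, takes a point from camera to world coordinates). Camera axes: x right, y up, looking along -z (the intrinsics and any distortion apply to the point x, -y, -z); pixel columns grow to the right and rows downward; lengths in m; the calibration is good to about 2 mm. A picture is of the moment at which its call begins. calibration takes no time and is no camera call.
- order.close_job(): hands the job in, once; it reports no verdict.
The state is a dict: "time_s": time; "qpos": joint angles; "joint_vel": joint speeds; "tau": joint torques, N m; "ee_pos": TCP position; "eef_rot": TCP orientation; "force": force on the tool from outside, world axes, zero at the start; "torque": the same for the moment, N m; "gripper_width": finger opening in m.
Only numpy, scipy, OpenCV 4.12 (cv2) and the standard library are available. Lean on these libraries where they do the work, as an engineer would, in place of code of your own. Each camera call takes 0.05 s, during which the arm holds its last target. There are 200 camera calls.

TASK

A spatula lies across the guide hole on the covered beaker: lay it gently and flat in the long compartment of the tray and let go of it. Then take the square-handled probe out of its stand and lower its stem upright through the guide hole without touching the guide or the beaker, until the dark ring on the stem is level with the top of the guide. Finish while still holding it there, centred in the hole and still, with the other things left where they were.

Things in the scene. Friction and masses are not known exactly. Their poses are not given: they have to be found in the camera images.
- guide_top (a point): Centre of the guide hole's mouth, on the top face (145 mm above the bench) of a fixed white plastic block, 50 x 50 mm and 16 mm high, on the beaker's cover. The round vertical hole is 18 mm wide and 16 mm deep (1 mm chamfer) and opens into the empty beaker, whose floor is 101 mm below this point. z up; x, y along the block's sides. The spatula covers it at the start.
- vessel: Fixed low blue stirrer plate (160 x 150 mm, 36 mm high) with a steel beaker (98 mm wide), its round steel cover (106 mm wide, top 129 mm above the bench) and the guide block, all one piece. Origin on the bench straight below the guide hole's axis.
- spatula_mid (a point): Middle of the loose spatula, half-way along and half-way up (7 mm above its flat underside). 150 mm long along its x: black bar handle 16 mm wide, 14 mm high from x = -75 to +30 mm, then a flat steel blade 24 mm wide, 3 mm thick to +75 mm. z up as it lies; about 70 g, balanced at this point. Starts lying across the top of the guide block.
- spatula: The loose spatula itself; origin on its underside, 7 mm below point spatula_mid.
- tray_slot (a point): Middle of the floor of the tray's long compartment (192 mm along x by 64 mm along y inside), 3 mm above the bench. z up. The tray's walls are 4 mm thick and rise 11 mm above its floor.
- tray: Fixed grey plastic tray, 200 x 140 mm, 14 mm high: a long compartment on its +y side and two short ones (94 x 64 mm) on its -y side, which hold a stopper and a ring. Origin under its centre.
- probe_handle (a point): Middle of the loose probe's grey square handle, 22 x 22 mm, 50 mm high (faces along its x and y). A straight steel stem, 8 mm thick and 115 mm long, runs down (-z) from its underside; the tip is 140 mm below this point. About 60 g. Starts upright, hanging by the handle's underside in a 12 mm hole of the stand; it lifts straight out.
- probe_ring (a point): Middle of the dark ring mark around the probe's stem, on its axis: 55 mm above the tip, 85 mm below the handle's middle. z along the stem, up to the handle.
- probe: The loose probe itself; origin at the tip of its stem, z along the stem up to the handle.
- stand: Fixed stand, 180 x 80 mm at its foot; its top plate, 180 x 50 mm, is 130 mm above the bench and has two 12 mm holes at x = -42 and +42 mm. One holds the probe (square handle, 50 mm high), the other a stirring rod (round cap, 22 mm wide and 22 mm high). Origin on the bench under its centre.
- stirring_rod: Bystander: steel rod with a round grey cap, hanging in the stand's other hole. Origin at its tip, 115 mm below the cap's underside.
- stopper: Bystander: dark rubber stopper, 30 mm wide, 24 mm high, in a short tray compartment. Origin under its centre.
- ring: Bystander: flat steel ring, 40 mm wide, 8 mm high, in the other short compartment. Origin under its centre.
- bottle: Bystander: amber bottle, 56 mm wide, 120 mm high, on the far side of the bench. Origin under its centre.
- dish: Bystander: white ceramic dish, 64 mm wide, 16 mm high, on the near side of the bench. Origin under its centre.
- jar: Bystander: white jar, 48 mm wide, 65 mm high, on the far side of the bench. Origin under its centre.
Things that resemble listed ones, but are neither listed nor needed, are in the scene too. Of the things that look like the spatula, the middle-sized one is meant.

How it is judged:
On the way, in this order (a step that is already met when the one before it is completed fails the run):
1. the spatula lies flat in the long tray compartment and is let go (x of spatula_mid in the frame of tray_slot between -0.026 and 0.026 m and y of spatula_mid in the frame of tray_slot between -0.024 and 0.024 m and z of spatula_mid in the frame of tray_slot between -0.011 and 0.011 m and angle between the x axis of spatula_mid and the x axis of tray_slot, either way round below 0.3 rad and angle between spatula_mid's own z axis and vertical below 0.08 rad and contact force between the fingers and spatula below 0.1 N and linear speed of spatula below 0.03 m/s), for 0.2 s.
2. the probe is held centred and upright in the guide hole with its ring level with the guide's top (horizontal distance between probe_ring and guide_top below 0.0035 m and z of probe_ring in the frame of guide_top between -0.008 and 0.008 m and angle between probe_ring's own z axis and vertical below 0.07 rad and contact force between the fingers and probe above 1 N and contact force between probe and vessel below 0.1 N and linear speed of probe below 0.02 m/s), for 0.3 s.
At the end, for the whole second after the job is handed in: Spatula flat and let go in the long compartment (within 26 mm lengthwise, 24 mm across, 0.3 rad of its middle line). Probe gripped, still, upright within 0.07 rad, touching neither guide nor beaker, ring within 8 mm of the guide top in height and 3.5 mm of the hole axis (all of step 1 and all of step 2); the arm keeps its last pose, push and grip.
It fails at once if the probe touches the guide or the beaker (contact force between probe and vessel above 0.5 N).
It fails at once if the spatula is dropped or thrown (contact force between the fingers and spatula below 0.05 N and linear speed of spatula above 0.6 m/s).
It fails at once if one of the other things is moved more than 30 mm (distance of any of stirring_rod, stopper, ring, bottle, dish, jar from where it was at the start of the episode above 0.03 m).
It also fails if it takes over 61 s, if anything falls off the work surface, if the arm or the gripper's body presses on something with over 40 N, if the wrist force passes 120 N, or if a joint passes its speed limit or range.

## Working session

There is one attempt and no reset: what is moved stays moved. The work goes in short steps, Python scripts to look and compute and a tool call to move; the robot and the scene stay as the last step left them, time stands still between calls to the robot, and variables do not carry over. Pictures are saved under pics/ and viewed, about 8 in all and at most 12, crops included, and the job is handed in when it is done.

Besides the shell and the picture viewer there is one more tool, called after ">>>" in YAML: its name, and indented under it one key for each argument. carry_out: Moves the arm, as the interface text tells. Its arguments: {"type":"object","properties":{"moves":{"type":"array"},"squeeze":{"type":"number"}},"required":["moves"]}

```bash
mkdir -p pics; cat > h.py <<'E'
import numpy as np, cv2
from bench import manip, grab_frame, calibration, order
def ray(c,u,v):
    C=calibration(c);K=C["K"];T=np.array(C["pose"])
    d=C.get("dist",None)
    p=cv2.undistortPoints(np.array([[[u,v]]],float),np.array(K),d if d is None else np.array(d))[0,0]
    return T[:3,3],T[:3,:3]@np.array([p[0],-p[1],-1.])
def onz(c,u,v,z):
    o,d=ray(c,u,v); return o+d*(z-o[2])/d[2]
def proj(c,P):
    C=calibration(c);K=np.array(C["K"]);T=np.array(C["pose"])
    q=T[:3,:3].T@(np.array(P)-T[:3,3]); q=K@np.array([q[0],-q[1],-q[2]]); return q[:2]/q[2]
def snap(c,n):
    f=grab_frame(c); cv2.imwrite(f"pics/{n}.png",f[...,::-1]); return f
E
python3 - <<'E'
from h import *
for c in("top","scene"):
    C=calibration(c); print(c,{k:np.round(v,3).tolist() if not isinstance(v,str) else v for k,v in C.items()}); snap(c,c+"0")
print(manip.sense())
E
```

```text
top {'K': [[486.469, 0.0, 283.044], [0.0, 486.469, 203.204], [0.0, 0.0, 1.0]], 'pose': [[-0.024, 0.998, -0.064, 0.458], [-1.0, -0.023, 0.017, 0.035], [0.016, 0.065, 0.998, 1.283], [0.0, 0.0, 0.0, 1.0]]}
scene {'K': [[383.434, 0.0, 273.038], [0.0, 383.434, 214.005], [0.0, 0.0, 1.0]], 'pose': [[0.169, -0.74, 0.651, 1.066], [0.986, 0.125, -0.113, -0.084], [0.003, 0.661, 0.75, 0.699], [0.0, 0.0, 0.0, 1.0]]}
{'time_s': 0.1, 'qpos': array([ 9.88003602e-01,  5.33383655e-02,  1.61415668e+00,  3.45190455e-06,
        1.47600779e+00, -1.18975002e-01]), 'joint_vel': array([ 0.00012123, -0.00206802, -0.00403845,  0.00022717, -0.00015192,
        0.00066517]), 'tau': array([ 6.17915866e-04, -3.94897056e+01, -3.71364391e+01, -1.08870984e-04,
        3.88134373e-03, -1.53490737e-05]), 'ee_pos': array([0.27928319, 0.55851401, 0.23815649]), 'eef_rot': array([-3.13969639e+00, -2.30138617e-04,  2.67777438e+00]), 'force': array([ 0.44856381, -0.42177928, -0.10687489]), 'torque': array([ 0.05310151, -0.00178744, -0.02218788]), 'gripper_width': 0.08564087172654941}
```

View pics/top0.png

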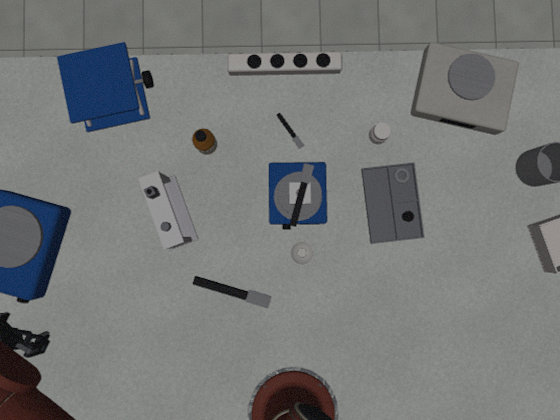

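View pics/scene0.png

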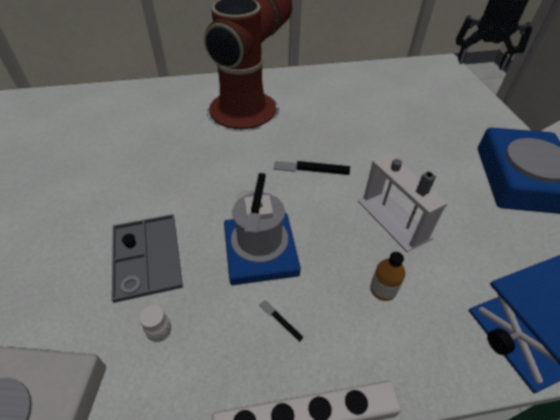

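The top view shows the middle-sized spatula across the guide at (300,195), the tray at (392,202) with its long compartment on the left, and the stand with the square handle at about (151,191) and the round cap at (166,226). The scene view agrees: tall handle at (427,182), guide at (259,206).

```bash
python3 - <<'E'
from h import *
t=cv2.imread("pics/top0.png"); s=cv2.imread("pics/scene0.png")
def crop(im,x,y,w,h,k): return cv2.resize(im[y:y+h,x:x+w],(w*k,h*k),interpolation=cv2.INTER_CUBIC)
a=crop(t,262,155,72,80,5); b=crop(t,355,155,72,96,4)[:400]
b=cv2.resize(t[155:250,355:430],(360,456),interpolation=cv2.INTER_CUBIC)[:400]
c=crop(t,130,160,72,40,5);c=crop(t,130,168,72,80,5)[:400]
d=crop(s,355,140,100,110,4)
top=np.hstack([a,c]); cv2.imwrite("pics/c1.png",cv2.convertScaleAbs(top,alpha=1.5))
e=cv2.resize(s[160:260,215:315],(400,400),interpolation=cv2.INTER_CUBIC)
f=cv2.resize(s[145:245,360:460],(400,400),interpolation=cv2.INTER_CUBIC)
cv2.imwrite("pics/c2.png",cv2.convertScaleAbs(np.hstack([e,f]),alpha=1.5))
# spatula mask
g=cv2.cvtColor(t,cv2.COLOR_BGR2GRAY)
m=((g<45)*255).astype(np.uint8); m2=np.zeros_like(m); m2[170:222,280:320]=m[170:222,280:320]
def big(m):
    cs,_=cv2.findContours(m,cv2.RETR_EXTERNAL,cv2.CHAIN_APPROX_NONE); return max(cs,key=cv2.contourArea)
r=cv2.minAreaRect(big(m2)); print("handle",r, cv2.boxPoints(r).round(1).tolist())
# tray: threshold
hsv=cv2.cvtColor(t,cv2.COLOR_BGR2HSV)
print("tray px",t[200,375],t[200,345],t[165,380]," plate",t[170,275])
m=((g<105)*255).astype(np.uint8); m2=np.zeros_like(m); m2[155:250,350:435]=m[155:250,350:435]
c=big(m2); r=cv2.minAreaRect(c); P=cv2.boxPoints(r); print("tray",r)
W=np.array([onz("top",*p,0.014)[:2] for p in P]); print(W.round(4).tolist(),np.linalg.norm(np.diff(W,axis=0),axis=1),W.mean(0))
m=cv2.inRange(hsv,(100,150,40),(130,255,255)); m2=np.zeros_like(m); m2[155:235,262:334]=m[155:235,262:334]
c=big(m2); r=cv2.minAreaRect(c); P=cv2.boxPoints(r); print("plate",r)
W=np.array([onz("top",*p,0.036)[:2] for p in P]); print(W.round(4).tolist(),np.linalg.norm(np.diff(W,axis=0),axis=1),W.mean(0))
E
```

```text
handle ((299.2504577636719, 202.36196899414062), (7.96257209777832, 40.950374603271484), 16.144338607788086) [[289.70001220703125, 220.89999389648438], [301.1000061035156, 181.60000610351562], [308.79998779296875, 183.8000030517578], [297.3999938964844, 223.10000610351562]]
tray px [83 81 80] [127 132 131] [123 126 127]  plate [98 54 24]
tray ((392.05670166015625, 202.60130310058594), (76.3963394165039, 54.02066421508789), 82.56858825683594)
[[0.6275, -0.1927], [0.6429, -0.3352], [0.4429, -0.3527], [0.4281, -0.2117]] [0.14324369 0.20078306 0.14183305] [ 0.53534976 -0.27308194]
plate ((286.0, 193.0), (60.0, 34.0), 90.0)
[[0.6433, 0.0471], [0.6414, -0.0407], [0.4865, -0.0366], [0.4885, 0.0505]] [0.08783504 0.15497281 0.08713193] [0.56492081 0.00507934]
```

View pics/c1.png

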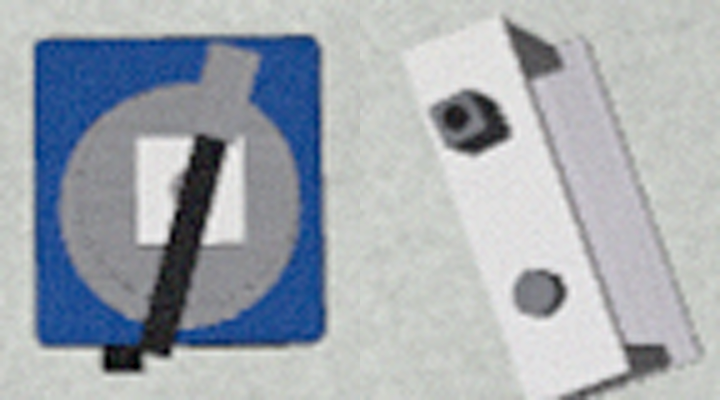

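View pics/c2.png

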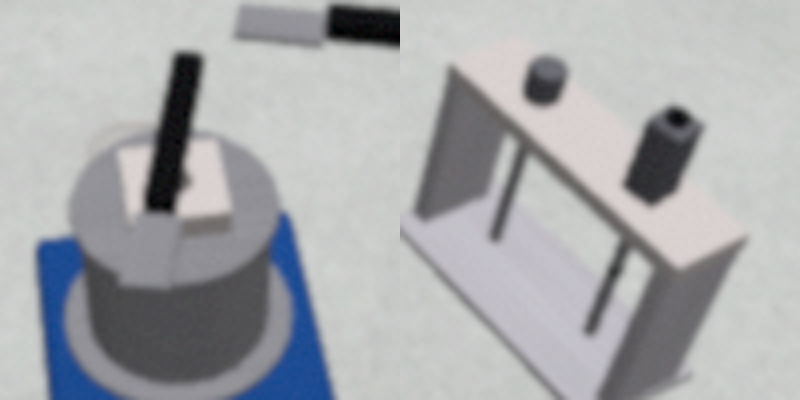

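The crops show the white block with corners near crop (137,137) to (244,245), and part of the hole left of the spatula. The probe handle has a dark dot on top at crop (457,117), and the handle is roughly aligned with the stand. In the scene crop the dot is at (677,118).

```bash
python3 - <<'E'
from h import *
t=cv2.imread("pics/top0.png")
def px(x,y,k,x0,y0): return ((x+.5)/k-.5+x0,(y+.5)/k-.5+y0)
A=lambda x,y:px(x,y,5,262,155)
B=lambda x,y:px(x-360,y,5,130,168)
S1=lambda x,y:px(x,y,4,215,160)
S2=lambda x,y:px(x-400,y,4,360,145)
T=lambda p,z:onz("top",*p,z)[:2]
S=lambda p,z:onz("scene",*p,z)[:2]
pr=lambda n,v:print(n,np.round(v,4).tolist())
# guide block: fit by white mask
g=cv2.cvtColor(t,cv2.COLOR_BGR2GRAY); m=np.zeros_like(g); m[178:208,284:316]=(g[178:208,284:316]>125)*255
ys,xs=np.where(m); r=cv2.minAreaRect(np.c_[xs,ys].astype(np.float32)); P=cv2.boxPoints(r); W=np.array([T(p,.145) for p in P])
pr("block mask",W); pr("sides",np.linalg.norm(np.diff(W,axis=0),axis=1)); pr("ctr",W.mean(0))
W=np.array([T(A(*p),.145) for p in [(137,137),(244,137),(243,245),(136,245)]]); pr("block hand",W); pr("c",W.mean(0)); pr("s",np.linalg.norm(np.diff(W,axis=0),axis=1))
W=np.array([S(S1(*p),.145) for p in [(118,150),(216,142),(231,213),(132,222)]]); pr("scene block",W.mean(0)); pr("s",np.linalg.norm(np.diff(W,axis=0),axis=1))
W=np.array([T(A(*p),.036) for p in [(34,37),(321,36),(327,346),(36,347)]]); pr("plate",W.mean(0)); pr("s",np.linalg.norm(np.diff(W,axis=0),axis=1))
# spatula
hb=T((293.55,222.0+2.3),.159)
e=[T(A(*p),.159) for p in [(142,349),(170,354)]]; f=[T(A(*p),.159) for p in [(197,135),(226,139)]]; b=[T(A(*p),.148) for p in [(208,43),(257,49)]]
pr("h end",np.mean(e,0)); pr("h/b",np.mean(f,0)); pr("b end",np.mean(b,0))
e,f,b=[np.mean(q,0) for q in (e,f,b)]; d=(b-e)/np.linalg.norm(b-e)
pr("len",[np.linalg.norm(f-e),np.linalg.norm(b-e)]); pr("ang deg",np.degrees(np.arctan2(d[1],d[0]))); pr("mid",(e+b)/2); pr("mid from joint",f-.03*d)
# handle minAreaRect angle
# probe
o1,d1=ray("top",*B(457,117)); o2,d2=ray("scene",*S2(677,118))
M=np.c_[d1,-d2]; k=np.linalg.lstsq(M,o2-o1,rcond=None)[0]; p1,p2=o1+k[0]*d1,o2+k[1]*d2
pr("probe top tri",(p1+p2)/2); pr("gap",np.linalg.norm(p1-p2)); pr("top@.18",T(B(457,117),.18)); pr("scene@.18",S(S2(677,118),.18))
pr("rod@.152",T(B(540,292),.152)); pr("rod scene",S(S2(549,67),.152))
W=np.array([T(B(*p),.13) for p in [(406,49),(502,17),(630,372)]]); pr("stand",W); v=W[2]-W[1]; pr("stand len,ang",[np.linalg.norm(v),np.degrees(np.arctan2(v[1],v[0]))])
print(manip.sense()["time_s"])
E
```

```text
block mask [[0.5811, 0.0], [0.58, -0.0494], [0.5305, -0.048], [0.5316, 0.0013]]
sides [0.0494, 0.0495, 0.0493]
ctr [0.5558, -0.024]
block hand [[0.5811, 0.0], [0.5799, -0.0503], [0.529, -0.0484], [0.5302, 0.0018]]
c [0.5551, -0.0242]
s [0.0504, 0.0509, 0.0502]
scene block [0.5569, -0.0246]
s [0.0493, 0.0483, 0.0478]
plate [0.5645, -0.0246]
s [0.1484, 0.1603, 0.1492]
h end [0.4798, -0.0058]
h/b [0.5788, -0.0341]
b end [0.6227, -0.0459]
len [0.1029, 0.1484]
ang deg -15.6622
mid [0.5513, -0.0258]
mid from joint [0.5499, -0.026]
probe top tri [0.5637, 0.3182, 0.1805]
gap 0.0011
top@.18 [0.5639, 0.3189]
scene@.18 [0.5631, 0.318]
rod@.152 [0.4845, 0.2884]
rod scene [0.4864, 0.2889]
stand [[0.6017, 0.3556], [0.616, 0.3101], [0.4463, 0.2514]]
stand len,ang [0.1795, -160.8983]
0.1
```

```bash
cat >> h.py <<'E'
def go(x,y,z,yawdeg,obj=None):
    "prints remaining shift in tool axes (cm) and turn about tool z (deg)"
    s=manip.sense(); 
    from scipy.spatial.transform import Rotation as R
    M=R.from_euler("xyz",s["eef_rot"]).as_matrix(); d=M.T@(np.array([x,y,z])-s["ee_pos"])
    yaw=np.degrees(s["eef_rot"][2]); print("t",round(s["time_s"],2),"tcp",s["ee_pos"].round(4),"yaw",yaw.round(2),"tilt",np.degrees(np.arccos(-M[2,2])).round(2),
      "remain cm",(d*100).round(2),"turn",round(-((yawdeg-yaw+180)%360-180),2),"w",round(s["gripper_width"],4),"F",s["force"].round(2))
E
python3 -c "
from h import *
go(.551,-.026,.24,164.3)"
```

```text
t 0.1 tcp [0.2793 0.5585 0.2382] yaw 153.43 tilt 0.11 remain cm [-50.45 -40.12  -0.12] turn -10.87 w 0.0856 F [ 0.45 -0.42 -0.11]
```

>>> carry_out:
  moves:
    - [-3.3, -2.6, 0, 0, -1]
    - [-3.3, -2.6, 0, 0, -1]
    - [-3.3, -2.6, 0, 0, -1]
    - [-3.3, -2.6, 0, 0, -1]
    - [-3.3, -2.6, 0, 0, -1]
    - [-3.3, -2.6, 0, 0, -1]
    - [-3.3, -2.6, 0, 0, -1]
    - [-3.3, -2.6, 0, 0, -1]
    - [-3.3, -2.6, 0, 0, -1]
    - [-3.3, -2.6, 0, 0, -1]
    - [-3.3, -2.6, 0, 0, -1]
    - [-3.3, -2.6, 0, 0, -1]

```text
time_s: 1.3
ee_pos: [0.4971, 0.0884, 0.2321]
eef_rot: [-3.133, -0.004, 2.688]
force: [0.7, -0.3, -0.4]
gripper_width: 0.0857
```

```bash
python3 -c "
from h import *
go(.551,-.026,.24,164.3)"
```

```text
t 1.3 tcp [0.4971 0.0884 0.2321] yaw 154.04 tilt 0.53 remain cm [-9.85 -7.93 -0.77] turn -10.26 w 0.0857 F [ 0.71 -0.33 -0.43]
```

>>> carry_out:
  moves:
    - [-3.3, -2.6, -0.2, 0, -1]
    - [-3.2, -2.6, -0.2, 0, 0]
    - [-2.5, -2.2, -0.2, 0, 0.2]
    - [0, 0, 0, -5, 0.2]
    - [0, 0, 0, -5, 0.2]
    - [0, 0, 0, 0, 0.2]
    - [0, 0, 0, 0, 0.2]

```text
time_s: 2.0
ee_pos: [0.5465, -0.0286, 0.2343]
eef_rot: [-3.133, -0.012, 2.857]
force: [0.2, 0.4, -0.1]
gripper_width: 0.0345
```

```bash
python3 - <<'E'
from h import *
go(.551,-.026,.18,164.3)
t=snap("top","top1"); s=snap("scene","sc1")
a=cv2.resize(t[150:240,250:340],(400,400),interpolation=cv2.INTER_CUBIC)
b=cv2.resize(s[130:250,200:320],(400,400),interpolation=cv2.INTER_CUBIC)
cv2.imwrite("pics/c3.png",cv2.convertScaleAbs(np.hstack([a,b])[...,::-1],alpha=1.5))
E
```

```text
t 2.0 tcp [ 0.5465 -0.0286  0.2343] yaw 163.72 tilt 0.83 remain cm [-0.43  0.42  5.43] turn -0.58 w 0.0345 F [ 0.23  0.37 -0.1 ]
```

View pics/c3.png

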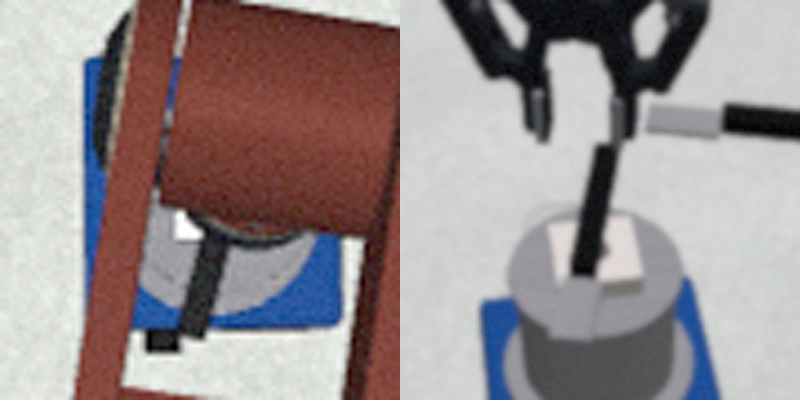

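Crop shows the jaws open above the handle, tips at about scene pixel (254,171). The small black square by the plate is its knob.

```bash
python3 - <<'E'
from h import *
print(proj("scene",[.5465,-.0286,.2263]),proj("scene",[.5465,-.0286,.2343]))
go(.551,-.026,.18,164.3)
E
```

```text
[254.03230249 170.73540273] [253.8792049  167.43392787]
t 2.1 tcp [ 0.5465 -0.0283  0.2344] yaw 163.77 tilt 0.83 remain cm [-0.43  0.39  5.44] turn -0.53 w 0.034 F [-0.2   0.84  0.07]
```

>>> carry_out:
  moves:
    - [-0.4, 0.4, 1.5, -0.6, 0.2]
    - [0, 0, 1.5, 0, 0.2]
    - [0, 0, 1.5, 0, 0.2]
    - [0, 0, 0.9, 0, 0.2]
    - [0, 0, 0, 0, 0.2]

```text
time_s: 2.6
ee_pos: [0.5497, -0.0241, 0.1737]
eef_rot: [-3.133, -0.015, 2.87]
force: [0.2, 0.1, 0.4]
gripper_width: 0.0341
```

```bash
python3 - <<'E'
from h import *
go(.551,-.026,.156,164.3)
E
```

```text
t 2.6 tcp [ 0.5497 -0.0241  0.1737] yaw 164.44 tilt 0.98 remain cm [-0.2  -0.13  1.77] turn 0.14 w 0.0341 F [0.23 0.06 0.38]
```

>>> carry_out:
  moves:
    - [-0.1, -0.1, 0.5, 0, 0.2]
    - [-0.1, 0, 0.5, 0, 0.2]
    - [0, 0, 0.3, 0, 0.2]
    - [0, 0, 0, 0, 0.2]

```text
time_s: 3.0
ee_pos: [0.5515, -0.0259, 0.1597]
eef_rot: [-3.133, -0.014, 2.87]
force: [-0.0, -0.7, -0.9]
gripper_width: 0.0341
```

```bash
python3 - <<'E'
from h import *
go(.551,-.026,.156,164.3)
E
```

```text
t 3.0 tcp [ 0.5515 -0.0259  0.1597] yaw 164.43 tilt 0.96 remain cm [ 0.04 -0.02  0.37] turn 0.13 w 0.0341 F [-0.04 -0.74 -0.86]
```

>>> carry_out:
  moves:
    - [0, 0, 0.3, 0, 0.2]
    - [0, 0, 0, 0, 0.5]
    - [0, 0, 0, 0, 0.7]
    - [0, 0, 0, 0, 0.9]
    - [0, 0, 0, 0, 1]
    - [0, 0, 0, 0, 1]
    - [0, 0, 0, 0, 1]
    - [0, 0, 0, 0, 1]
  squeeze: 35

```text
time_s: 3.8
ee_pos: [0.5521, -0.0261, 0.1577]
eef_rot: [-3.133, -0.012, 2.87]
force: [1.0, 0.6, 0.2]
gripper_width: 0.0148
```

```bash
python3 - <<'E'
from h import *
go(.551,-.026,.156,164.3)
E
```

```text
t 3.8 tcp [ 0.5521 -0.0261  0.1577] yaw 164.42 tilt 0.84 remain cm [ 0.11 -0.02  0.17] turn 0.12 w 0.0148 F [0.97 0.57 0.2 ]
```

>>> carry_out:
  moves:
    - [0, 0, -0.5, 0, 1]
    - [0, 0, -1, 0, 1]
    - [0, 0, -1.5, 0, 1]
    - [0, 0, -1.5, 0, 1]
    - [0, 0, -1, 0, 1]
    - [0, 0, 0, 0, 1]
    - [0, 0, 0, -4, 1]
    - [0, 0, 0, -5, 1]
    - [0, 0, 0, -5, 1]
    - [0, 0, 0, -4, 1]
    - [0, 0, 0, 0, 1]
    - [0, 0, 0, 0, 1]

```text
time_s: 5.0
ee_pos: [0.5539, -0.0259, 0.2209]
eef_rot: [-3.136, -0.009, -3.089]
force: [0.5, 0.7, -0.4]
gripper_width: 0.015
```

```bash
python3 - <<'E'
from h import *
go(.532,-.239,.20,185.7)
s=snap("scene","sc2"); t=snap("top","top2")
a=cv2.resize(t[130:260,250:440],(570,390),interpolation=cv2.INTER_CUBIC)
b=cv2.resize(s[130:250,200:270],(227,390),interpolation=cv2.INTER_CUBIC)
cv2.imwrite("pics/c4.png",cv2.convertScaleAbs(np.hstack([a,b])[...,::-1],alpha=1.5))
E
```

```text
t 5.0 tcp [ 0.5539 -0.0259  0.2209] yaw -176.97 tilt 0.62 remain cm [  3.29 -21.15   2.23] turn -2.67 w 0.015 F [ 0.51  0.69 -0.35]
```

View pics/c4.png

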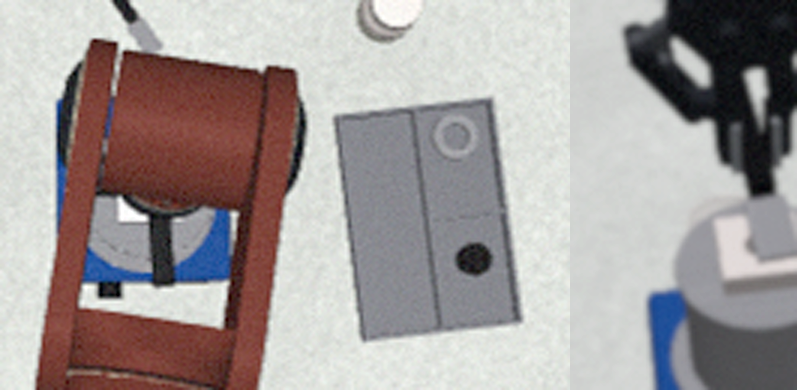

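The spatula is held level in the jaws. The long compartment's corners in the crop are (335,118), (412,110), (437,328) and (363,340), so its centre is at about pixel (379,204.7).

>>> carry_out:
  moves:
    - [0.3, -2, 0, 0, 1]
    - [0.3, -2, 0, 0, 1]
    - [0.3, -2, 0, 0, 1]
    - [0.3, -2, 0, 0, 1]
    - [0.3, -2, 0, 0, 1]
    - [0.3, -2, 0, 0, 1]
    - [0.3, -2, 0, 0, 1]
    - [0.3, -2, 0, 0, 1]
    - [0.3, -2, 0, 0, 1]
    - [0.3, -1.2, 0, -2.7, 1]
    - [0, 0, 0, 0, 1]
    - [0, 0, 0, 0, 1]

```text
time_s: 6.3
ee_pos: [0.5327, -0.2259, 0.2214]
eef_rot: [-3.138, -0.01, -3.049]
force: [0.3, 1.2, -1.2]
gripper_width: 0.0147
```

```bash
python3 - <<'E'
from h import *
P=[(x/3-.33+250,y/3-.33+130) for x,y in [(335,118),(412,110),(437,328),(363,340)]]
W=np.array([onz("top",*p,.012)[:2] for p in P]); print(W.round(4).tolist(),W.mean(0))
d=W[0]-W[3];print(np.degrees(np.arctan2(d[1],d[0])))
go(.532,-.239,.10,185.7)
E
```

```text
[[0.6256, -0.1957], [0.6312, -0.2639], [0.4394, -0.2784], [0.4306, -0.2134]] [ 0.5316938 -0.2378292]
5.179269269509737
t 6.3 tcp [ 0.5327 -0.2259  0.2214] yaw -174.69 tilt 0.62 remain cm [ 0.06 -1.26 12.14] turn -0.39 w 0.0147 F [ 0.32  1.2  -1.16]
```

>>> carry_out:
  moves:
    - [0, -0.6, 1, 0, 1]
    - [0, -0.6, 2, 0, 1]
    - [0, 0, 2, 0, 1]
    - [0, 0, 2, 0, 1]
    - [0, 0, 2, 0, 1]
    - [0, 0, 2, 0, 1]
    - [0, 0, 2, 0, 1]
    - [0, 0, 2, 0, 1]
    - [0, 0, 1, 0, 1]
    - [0, 0, 0.5, 0, 1]
    - [0, 0, 0, 0, 1]
    - [0, 0, 0, 0, 1]

```text
time_s: 7.5
ee_pos: [0.5333, -0.2333, 0.0455]
eef_rot: [-3.139, -0.011, -3.047]
force: [-0.4, -0.1, -0.9]
gripper_width: 0.0149
```

```bash
python3 - <<'E'
from h import *
go(.532,-.2385,.0162,185.5)
E
```

```text
t 7.5 tcp [ 0.5333 -0.2333  0.0455] yaw -174.58 tilt 0.62 remain cm [ 0.14 -0.5   2.94] turn -0.08 w 0.0149 F [-0.35 -0.1  -0.92]
```

>>> carry_out:
  moves:
    - [0.1, -0.3, 0.5, 0, 1]
    - [0, -0.2, 0.5, 0, 1]
    - [0, 0, 0.5, 0, 1]
    - [0, 0, 0.5, 0, 1]
    - [0, 0, 0.4, 0, 1]
    - [0, 0, 0.2, 0, 1]
    - [0, 0, 0, 0, 1]
    - [0, 0, 0, 0, 1]

```text
time_s: 8.3
ee_pos: [0.5344, -0.2403, 0.0204]
eef_rot: [-3.136, -0.006, -3.048]
force: [0.5, 1.1, -1.1]
gripper_width: 0.015
```

```bash
python3 - <<'E'
from h import *
go(.532,-.2385,.0162,185.5)
E
```

```text
t 8.3 tcp [ 0.5344 -0.2403  0.0204] yaw -174.61 tilt 0.48 remain cm [0.22 0.21 0.42] turn -0.11 w 0.015 F [ 0.5   1.1  -1.12]
```

Last few mm: lower slowly until contact.

>>> carry_out:
  moves:
    - [0.1, 0.1, 0.15, 0, 1]
    - [0, 0, 0.15, 0, 1]
    - [0, 0, 0.15, 0, 1]
    - [0, 0, 0, 0, 1]
    - [0, 0, 0, 0, 1]

```text
time_s: 8.8
ee_pos: [0.5336, -0.2395, 0.0162]
eef_rot: [-3.135, -0.005, -3.047]
force: [0.0, -0.5, -1.1]
gripper_width: 0.0148
```

```bash
python3 - <<'E'
from h import *
go(.532,-.2385,.0157,185.5)
E
```

```text
t 8.8 tcp [ 0.5336 -0.2395  0.0162] yaw -174.6 tilt 0.48 remain cm [0.15 0.12 0.05] turn -0.1 w 0.0148 F [ 0.03 -0.53 -1.05]
```

>>> carry_out:
  moves:
    - [0, 0, 0.1, 0, 1]
    - [0, 0, 0, 0, 1]
    - [0, 0, 0, 0, 0.6]
    - [0, 0, 0, 0, 0.5]
    - [0, 0, 0, 0, 0.4]
    - [0, 0, 0, 0, 0.4]
    - [0, 0, 0, 0, 0.4]
    - [0, 0, 0, 0, 0.4]

```text
time_s: 9.6
ee_pos: [0.5343, -0.24, 0.0161]
eef_rot: [-3.134, -0.004, -3.047]
force: [-0.1, 0.4, -0.3]
gripper_width: 0.0256
```

>>> carry_out:
  moves:
    - [0, 0, -0.5, 0, 0.4]
    - [0, 0, -1, 0, 0.4]
    - [0, 0, -2, 0, 0.4]
    - [0, 0, -4, 0, 0.4]
    - [0, 0, -5, 0, 0.2]
    - [0, 0, -5, 0, 0]
    - [0, 0, -5, 0, -0.3]
    - [0, 0, -2, 0, -0.3]
    - [0, 3, 0, 0, -0.3]
    - [0, 4, 0, 0, -0.3]
    - [0, 4, 0, 0, -0.3]
    - [0, 4, 0, 0, -0.3]
    - [0, 4, 0, 0, -0.3]
    - [0, 3, 0, 0, -0.3]
    - [0, 0, 0, 0, -0.3]
    - [0, 0, 0, 0, -0.3]

```text
time_s: 11.2
ee_pos: [0.5137, -0.0118, 0.2838]
eef_rot: [-3.127, 0.014, -3.05]
force: [0.0, 0.0, 0.2]
gripper_width: 0.0555
```

```bash
python3 - <<'E'
from h import *
go(.5636,.3184,.26,110)
s=snap("scene","sc3"); t=snap("top","top3")
a=cv2.resize(t[150:255,345:430],(324,400),interpolation=cv2.INTER_CUBIC)
b=cv2.resize(s[200:310,90:200],(400,400),interpolation=cv2.INTER_CUBIC)
cv2.imwrite("pics/c5.png",cv2.convertScaleAbs(np.hstack([a,b])[...,::-1],alpha=1.5))
E
```

```text
t 11.2 tcp [ 0.5137 -0.0118  0.2838] yaw -174.73 tilt 1.14 remain cm [-7.97 32.46  2.02] turn 75.27 w 0.0555 F [0.02 0.02 0.24]
```

View pics/c5.png

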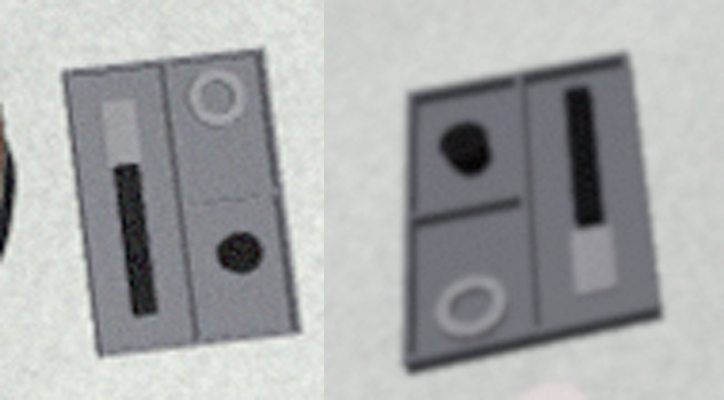

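The spatula lies flat, centred in the long compartment and aligned with it; the stopper and ring are undisturbed. Next I zoom on the probe handle to get its yaw.

```bash
python3 - <<'E'
from h import *
t=cv2.imread("pics/top3.png"); s=cv2.imread("pics/scene3.png") if 0 else cv2.imread("pics/sc3.png")
a=cv2.resize(t[178:208,136:166],(390,390),interpolation=cv2.INTER_CUBIC)
b=cv2.resize(s[160:205,405:450],(390,390),interpolation=cv2.INTER_CUBIC)
cv2.imwrite("pics/c6.png",cv2.convertScaleAbs(np.hstack([a,b]),alpha=1.8))
go(.5636,.3184,.26,200)
E
```

```text
t 11.3 tcp [ 0.5139 -0.0127  0.2836] yaw -174.84 tilt 1.11 remain cm [-7.9  32.56  2.  ] turn -14.84 w 0.0557 F [ 0.14 -0.16 -0.66]
```

View pics/c6.png

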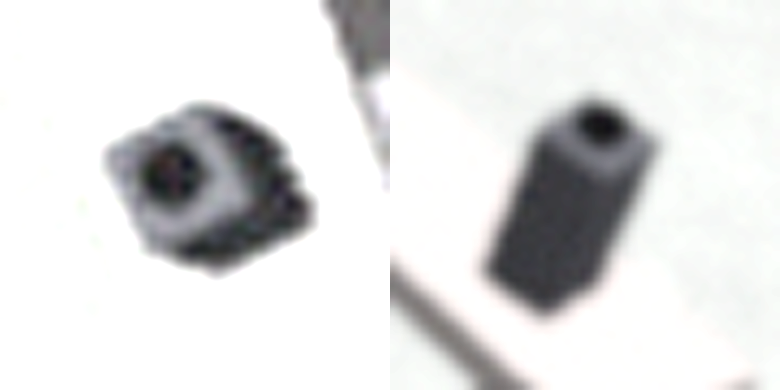

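The handle's top-face corners in the left crop are (105,155), (200,105), (248,200) and (150,247). That gives a yaw of about 26° (mod 90) and a centre at pixel (149.1,191.1), consistent with the triangulated point.

>>> carry_out:
  moves:
    - [-0.5, 2, 0, -4, -0.3]
    - [-0.5, 2, 0, -4, -0.3]
    - [-0.5, 2.5, 0, -4, -0.3]
    - [-0.5, 2.5, 0, -4, -0.3]
    - [-0.5, 2.5, 0, -4, -0.3]
    - [-0.5, 2.5, 0, 0, -0.3]
    - [-0.5, 2.5, 0, 0, -0.3]
    - [-0.5, 2.5, 0, 0, -0.3]
    - [-0.5, 2.5, 0, 0, -0.3]
    - [-0.5, 2, 0, 0, -0.3]
    - [0, 0, 0, 0, -0.3]
    - [0, 0, 0, 0, -0.3]

```text
time_s: 12.5
ee_pos: [0.4876, 0.2166, 0.2796]
eef_rot: [-3.12, 0.005, -2.714]
force: [-0.5, -0.2, -0.2]
gripper_width: 0.0554
```

```bash
python3 -c "
from h import *
go(.5636,.3184,.26,205.5)"
```

```text
t 12.5 tcp [0.4876 0.2166 0.2796] yaw -155.51 tilt 1.26 remain cm [-11.13   6.16   1.87] turn -1.01 w 0.0554 F [-0.52 -0.24 -0.19]
```

>>> carry_out:
  moves:
    - [-1, 0.6, 0, -1, -0.3]
    - [-1.5, 0.8, 0, 0, -0.3]
    - [-1.5, 0.8, 0, 0, -0.3]
    - [-1.5, 0.8, 0, 0, -0.3]
    - [-1.5, 0.8, 0, 0, -0.3]
    - [-1.5, 0.8, 0, 0, -0.3]
    - [-1.5, 0.8, 0, 0, -0.3]
    - [-0.6, 0.3, 0, 0, -0.3]
    - [0, 0, 0, 0, -0.3]
    - [0, 0, 0, 0, -0.3]

```text
time_s: 13.5
ee_pos: [0.5703, 0.3092, 0.2775]
eef_rot: [-3.118, 0.004, -2.707]
force: [-0.1, 0.3, -0.1]
gripper_width: 0.0554
```

```bash
python3 -c "
from h import *
go(.5636,.3184,.22,205.5)"
```

```text
t 13.5 tcp [0.5703 0.3092 0.2775] yaw -155.08 tilt 1.39 remain cm [0.24 1.25 5.72] turn -0.58 w 0.0554 F [-0.14  0.27 -0.1 ]
```

>>> carry_out:
  moves:
    - [0.1, 0.6, 0.8, 0, -0.3]
    - [0.1, 0.6, 1, 0, -0.3]
    - [0, 0, 1, 0, -0.3]
    - [0, 0, 1, 0, -0.3]
    - [0, 0, 0.6, 0, -0.3]
    - [0, 0, 0, 0, -0.3]
    - [0, 0, 0, 0, -0.3]

```text
time_s: 14.2
ee_pos: [0.5616, 0.3172, 0.2277]
eef_rot: [-3.118, 0.001, -2.708]
force: [-0.5, -0.1, -0.1]
gripper_width: 0.0555
```

```bash
python3 -c "
from h import *
go(.5636,.3184,.15,205.5)"
```

```text
t 14.2 tcp [0.5616 0.3172 0.2277] yaw -155.13 tilt 1.38 remain cm [-0.22  0.21  7.77] turn -0.63 w 0.0555 F [-0.48 -0.14 -0.1 ]
```

>>> carry_out:
  moves:
    - [-0.1, 0.1, 1, -0.6, -0.3]
    - [-0.1, 0.1, 1, 0, -0.3]
    - [0, 0, 1, 0, -0.3]
    - [0, 0, 1, 0, -0.3]
    - [0, 0, 1, 0, -0.3]
    - [0, 0, 1, 0, -0.3]
    - [0, 0, 0.6, 0, -0.3]
    - [0, 0, 0.3, 0, -0.3]
    - [0, 0, 0, 0, -0.3]
    - [0, 0, 0, 0, -0.3]

```text
time_s: 15.2
ee_pos: [0.5638, 0.3183, 0.1524]
eef_rot: [-3.118, 0.001, -2.696]
force: [0.2, 0.5, 0.0]
gripper_width: 0.0555
```

```bash
python3 -c "
from h import *
go(.5636,.3184,.148,205.5)"
```

```text
t 15.2 tcp [0.5638 0.3183 0.1524] yaw -154.49 tilt 1.38 remain cm [0.01 0.02 0.44] turn 0.01 w 0.0555 F [0.2  0.46 0.03]
```

>>> carry_out:
  moves:
    - [0, 0, 0.3, 0, -0.3]
    - [0, 0, 0, 0, 0]
    - [0, 0, 0, 0, 0.2]
    - [0, 0, 0, 0, 0.4]
    - [0, 0, 0, 0, 0.6]
    - [0, 0, 0, 0, 0.8]
    - [0, 0, 0, 0, 1]
    - [0, 0, 0, 0, 1]
    - [0, 0, 0, 0, 1]
    - [0, 0, 0, 0, 1]
  squeeze: 50

```text
time_s: 16.2
ee_pos: [0.5648, 0.3187, 0.1513]
eef_rot: [-3.117, 0.004, -2.696]
force: [-0.4, -0.3, -0.2]
gripper_width: 0.0218
```

```bash
python3 -c "
from h import *
go(.5636,.3184,.148,205.5)"
```

```text
t 16.2 tcp [0.5648 0.3187 0.1513] yaw -154.49 tilt 1.41 remain cm [0.12 0.03 0.33] turn 0.01 w 0.0218 F [-0.4  -0.25 -0.25]
```

>>> carry_out:
  moves:
    - [0, 0, -0.5, 0, 1]
    - [0, 0, -1, 0, 1]
    - [0, 0, -1, 0, 1]
    - [0, 0, -1, 0, 1]
    - [0, 0, -1, 0, 1]
    - [0, 0, -1, 0, 1]
    - [0, 0, -1, 0, 1]
    - [0, 0, -1, 0, 1]
    - [0, 0, -1, 0, 1]
    - [0, 0, -1, 0, 1]
    - [0, 0, -1, 0, 1]
    - [0, 0, -1.5, 0, 1]
    - [0, 0, -1.5, 0, 1]
    - [0, 0, -1.5, 0, 1]
    - [0, 0, -1, 0, 1]
    - [0, 0, -0.5, 0, 1]
    - [0, 0, 0, 0, 1]
    - [0, 0, 0, 0, 1]

```text
time_s: 18.0
ee_pos: [0.5627, 0.3226, 0.3342]
eef_rot: [-3.117, 0.009, -2.696]
force: [0.3, 0.2, 0.2]
gripper_width: 0.0213
```

```bash
python3 -c "
from h import *
go(.556,-.0243,.33,205.5)"
```

```text
t 18.0 tcp [0.5627 0.3226 0.3342] yaw -154.48 tilt 1.49 remain cm [ 15.55 -31.     1.03] turn 0.02 w 0.0213 F [0.28 0.19 0.18]
```

```bash
python3 - <<'E'
from h import *
t=snap("top","top4"); s=snap("scene","sc4")
def dark(im,x,y,r,lo):
    g=cv2.cvtColor(im,cv2.COLOR_RGB2GRAY); return g
a=cv2.resize(t[180:208,285:315],(420,392),interpolation=cv2.INTER_CUBIC)
b=cv2.resize(s[192:220,244:271],(378,392),interpolation=cv2.INTER_CUBIC)
cv2.imwrite("pics/c7.png",cv2.convertScaleAbs(np.hstack([a,b])[...,::-1],alpha=1.3))
for n,im,box in(("top",t,(285,180,315,208)),("scene",s,(244,192,271,220))):
    g=cv2.cvtColor(im,cv2.COLOR_RGB2GRAY).astype(float); x0,y0,x1,y1=box; G=g[y0:y1,x0:x1]
    print(n); print(G[::2,::2].astype(int))
go(.556,-.0243,.33,205.5)
E
```

```text
top
[[104 105 104 105 106 103 103 102 106 104 101  99 103 104 104]
 [105 110 126 138 139 140 136 140 136 141 139 145 153 109 112]
 [109 107 143 167 169 165 167 169 168 167 168 167 171 104 107]
 [112 109 143 168 169 170 167 168 169 167 168 165 170 107 109]
 [104 107 144 165 167 168 167 154 164 169 168 166 170 102 104]
 [104 109 145 165 167 167 108 100  97 159 170 164 168 107 109]
 [102 104 146 166 167 154 104 107 106 113 170 168 168 114 104]
 [111 106 137 168 165 166 107 106 109 127 169 168 170 113 108]
 [106 106 137 167 170 169 150 122 126 166 170 165 169 115 107]
 [105 103 138 168 169 171 169 167 167 165 167 168 170 114 107]
 [109 111 139 164 167 165 169 171 170 165 165 167 172 112 107]
 [109 108 137 171 171 169 171 167 172 171 165 163 163 116 105]
 [106 107  99  94  91  90  89  89  94  97  97  95  95 107 110]
 [107 107 105 108 104 106 107 106 108 106 104 109 105 107 107]]
scene
[[125 126 122 117 111 108 111 110 111 115 121 123 131 134]
 [125 115 105 100 100  99 100 102 104 108 111 115 117 113]
 [108 112 114 118 123 126 130 133 136 140 139 140 134 105]
 [121 139 140 141 141 141 142 143 142 142 143 142 139 111]
 [114 141 143 142 143 142 140 137 140 141 142 142 141 120]
 [107 139 142 141 142 132 110  99 107 129 141 143 141 127]
 [101 136 143 142 138 105  78  76  74 102 139 142 143 134]
 [100 128 142 142 139 108  77  70  74 109 141 142 143 139]
 [ 99 126 141 141 142 136 116 104 118 138 142 142 141 140]
 [ 98 122 143 141 141 142 142 140 142 142 142 141 142 141]
 [ 97 115 141 142 143 143 142 142 141 140 139 138 136 129]
 [ 98 106 135 138 134 127 124 119 113 105 100  93  87  82]
 [ 98  97  95  89  85  81  79  77  75  75  75  75  75  75]
 [100  94  78  74  75  76  75  76  75  77  79  84  84  88]]
t 18.1 tcp [0.5625 0.3225 0.3337] yaw -154.48 tilt 1.47 remain cm [ 15.53 -31.     0.99] turn 0.02 w 0.0214 F [-0.38  0.12 -0.31]
```

View pics/c7.png

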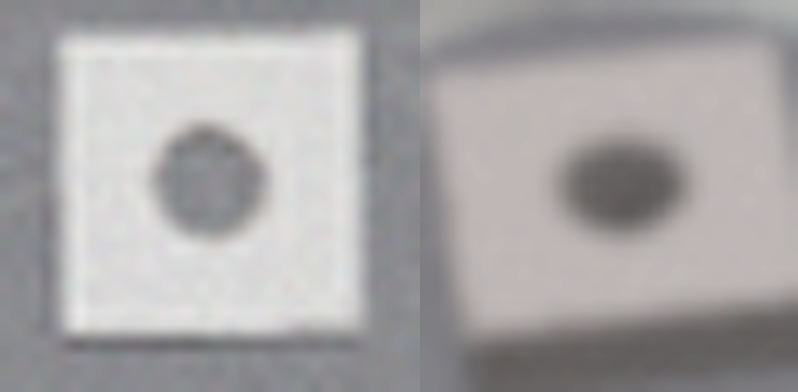

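Both views show the uncovered hole clearly, at about top pixel (299.5,193) and scene pixel (258.5,205). I centroid it in both views and move over.

```bash
python3 - <<'E'
from h import *
R=[]
for n,f,(x0,y0,x1,y1),hi in(("top","top4",(291,186,309,200),167),("scene","sc4",(250,199,268,211),141.5)):
    g=cv2.cvtColor(cv2.imread(f"pics/{f}.png"),cv2.COLOR_BGR2GRAY).astype(float)
    w=np.clip(hi-6-g[y0:y1,x0:x1],0,None); Y,X=np.mgrid[y0:y1,x0:x1]
    c=((w*X).sum()/w.sum(),(w*Y).sum()/w.sum()); p=onz(n,*c,.145); print(n,np.round(c,2),p.round(4)); R.append(ray(n,*c))
(o1,d1),(o2,d2)=R; k=np.linalg.lstsq(np.c_[d1,-d2],o2-o1,rcond=None)[0]; print("tri",(o1+k[0]*d1).round(4),(o2+k[1]*d2).round(4))
E
```

```text
top [299.5  192.46] [ 0.5558 -0.024   0.145 ]
scene [258.04 204.84] [ 0.5567 -0.0249  0.145 ]
tri [ 0.5559 -0.0241  0.1439] [ 0.5558 -0.0248  0.144 ]
```

>>> carry_out:
  moves:
    - [0.5, -1, 0, 0, 1]
    - [0.75, -1.5, 0, 0, 1]
    - [0.75, -1.5, 0, 0, 1]
    - [0.75, -1.5, 0, 0, 1]
    - [0.75, -1.5, 0, 0, 1]
    - [0.75, -1.5, 0, 0, 1]
    - [0.75, -1.5, 0, 0, 1]
    - [0.75, -1.5, 0, 0, 1]
    - [0.75, -1.5, 0, 0, 1]
    - [0.75, -1.5, 0, 0, 1]
    - [0.75, -1.5, 0, 0, 1]
    - [0.75, -1.5, 0, 0, 1]
    - [0.75, -1.5, 0, 0, 1]
    - [0.75, -1.5, 0, 0, 1]
    - [0.75, -1.5, 0, 0, 1]
    - [0.75, -1.5, 0, 0, 1]
    - [0.5, -1, 0, 0, 1]
    - [0.3, -0.5, 0, 0, 1]
    - [0, 0, 0, 0, 1]
    - [0, 0, 0, 0, 1]

```text
time_s: 20.1
ee_pos: [0.5519, 0.0119, 0.3395]
eef_rot: [-3.114, 0.008, -2.707]
force: [0.4, -0.3, -0.6]
gripper_width: 0.0213
```

```bash
python3 -c "
from h import *
go(.556,-.0243,.33,205.5)"
```

```text
t 20.1 tcp [0.5519 0.0119 0.3395] yaw -155.09 tilt 1.66 remain cm [ 1.16 -3.42  1.03] turn -0.59 w 0.0213 F [ 0.35 -0.26 -0.65]
```

>>> carry_out:
  moves:
    - [0.3, -0.9, 0.2, 0, 1]
    - [0.3, -1, 0.2, 0, 1]
    - [0.3, -0.9, 0.2, 0, 1]
    - [0, 0, 0, 0, 1]
    - [0, 0, 0, 0, 1]

```text
time_s: 20.6
ee_pos: [0.5561, -0.0188, 0.3332]
eef_rot: [-3.114, 0.007, -2.704]
force: [-1.1, -0.8, -0.7]
gripper_width: 0.0216
```

```bash
cat >> h.py <<'E'
from scipy.spatial.transform import Rotation as Rot
def stem(s=None):
    "expected points on probe axis from kinematics: handle mid, ring, tip"
    s=s or manip.sense(); z=Rot.from_euler("xyz",s["eef_rot"]).as_matrix()[:,2]; p=s["ee_pos"]
    return [p+z*a for a in (-.0037,.0813,.1363)]
E
python3 - <<'E'
from h import *
go(.556,-.0244,.33,205.5)
s=snap("scene","sc5"); P=stem(); print(np.round(P,4).tolist()); q=np.array([proj("scene",p) for p in P]); print(q.round(2).tolist())
x0,y0,k=222,70,4
im=cv2.resize(s[y0:y0+145,x0:x0+75],None,fx=k,fy=k,interpolation=cv2.INTER_CUBIC)[...,::-1].copy()
im=cv2.convertScaleAbs(im,alpha=1.5); im2=im.copy()
for u,v in q: cv2.circle(im2,(int((u+.5-x0)*k),int((v+.5-y0)*k)),3,(0,0,255),-1)
cv2.imwrite("pics/c8.png",np.hstack([im,im2]))
E
```

```text
t 20.6 tcp [ 0.5561 -0.0188  0.3332] yaw -154.95 tilt 1.61 remain cm [ 0.25 -0.5   0.33] turn -0.45 w 0.0216 F [-1.1  -0.83 -0.66]
[[0.556, -0.0187, 0.3368], [0.5576, -0.0205, 0.2519], [0.5586, -0.0217, 0.1969]]
[[258.63, 122.27], [258.96, 163.56], [259.14, 186.41]]
```

View pics/c8.png

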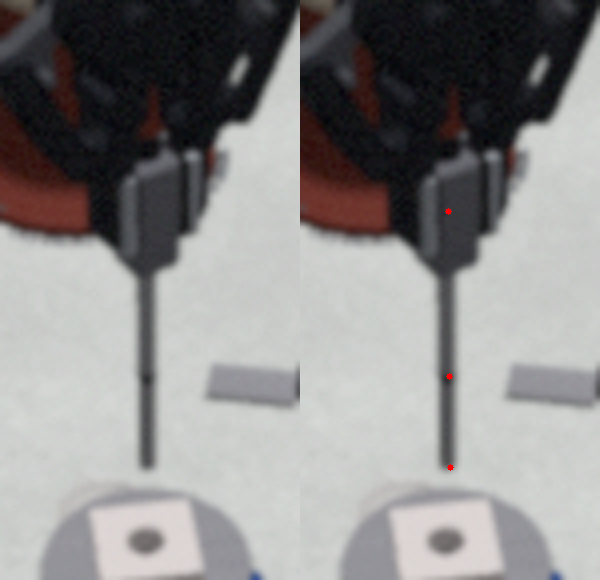

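The probe hangs straight, with its ring at crop (146,378) and tip at (147,467), within about 1 mm of the kinematic prediction. I now measure the stem precisely against the hole in the same camera.

```bash
cat >> h.py <<'E'
def stemline(f,v0,v1,uc,h=7):
    g=cv2.cvtColor(f,cv2.COLOR_RGB2GRAY).astype(float); r=[]
    for v in range(v0,v1):
        L=g[v,int(uc)-h:int(uc)+h+1]; bg=np.median(np.r_[L[:3],L[-3:]]); w=np.clip(bg-8-L,0,None)
        r.append((v,(w*np.arange(int(uc)-h,int(uc)+h+1)).sum()/w.sum()))
    r=np.array(r); return np.polyfit(r[:,0],r[:,1],1), g
E
python3 - <<'E'
from h import *
s=cv2.imread("pics/sc5.png")[...,::-1]
c,g=stemline(s,142,183,258.5); print("fit",c, [np.polyval(c,v) for v in (163.5,186)])
u=int(round(np.polyval(c,165))); print(g[150:192,u-1:u+2].mean(1).astype(int).tolist())
P=stem(); print(np.round(P,4).tolist())
E
```

```text
fit [8.18702143e-03 2.56906046e+02] [np.float64(258.2446235380432), np.float64(258.42883152020033)]
[59, 60, 59, 59, 59, 59, 59, 59, 59, 59, 59, 58, 57, 51, 44, 48, 57, 61, 61, 62, 62, 62, 61, 62, 61, 61, 62, 61, 62, 61, 62, 62, 61, 61, 63, 65, 78, 105, 127, 134, 133, 126]
[[0.556, -0.0187, 0.3368], [0.5576, -0.0205, 0.2519], [0.5586, -0.0217, 0.1969]]
```

```bash
cat >> h.py <<'E'
def front(p,r=.004):
    "point on stem surface facing the scene camera"
    o=np.array(calibration("scene")["pose"])[:2,3]; d=o-p[:2]; p=np.array(p,float).copy(); p[:2]+=r*d/np.linalg.norm(d); return p
def solve(u,v,z,p0):
    from scipy.optimize import least_squares
    return least_squares(lambda a:proj("scene",front([a[0],a[1],z]))-[u,v],p0).x
E
python3 - <<'E'
from h import *
P=stem()
print("ring",solve(258.25,164.2,P[1][2],P[1][:2]),"tip",solve(258.43,186.9-.0,P[2][2],P[2][:2]),"kin+offset ring",P[1]+[-.0011,-.0005,0])
go(.556,-.0244,.33,205.5)
E
```

```text
ring [ 0.55507019 -0.02149302] tip [ 0.55564406 -0.02270867] kin+offset ring [ 0.55646046 -0.02100715  0.25188134]
t 20.65 tcp [ 0.5561 -0.0187  0.3331] yaw -154.95 tilt 1.62 remain cm [ 0.25 -0.5   0.33] turn -0.45 w 0.0215 F [-0.74 -0.55 -0.95]
```

```bash
python3 - <<'E'
from h import *
z=Rot.from_euler("xyz",[-3.117,.009,-2.696]).as_matrix()[:,2]; p=np.array([.5625,.3225,.3337])
ims=[]
for c,f in(("top","top4"),("scene","sc4")):
    im=cv2.imread(f"pics/{f}.png"); q=np.array([proj(c,p+z*a) for a in(-.0037,.0213,.0813,.1363)]); print(c,q.round(2).tolist())
    x0,y0=(q[3]-[30,35]).astype(int); print(x0,y0)
    o=cv2.convertScaleAbs(cv2.resize(im[y0:y0+65,x0:x0+60],None,fx=6,fy=6,interpolation=cv2.INTER_CUBIC),alpha=1.5)
    ims.append(o)
cv2.imwrite("pics/c9.png",np.hstack(ims))
E
```

```text
top [[126.1, 184.53], [130.17, 185.59], [139.12, 187.91], [146.46, 189.81]]
116 154
scene [[460.04, 104.38], [454.6, 117.21], [442.7, 145.26], [433.02, 168.07]]
403 133
```

View pics/c9.png

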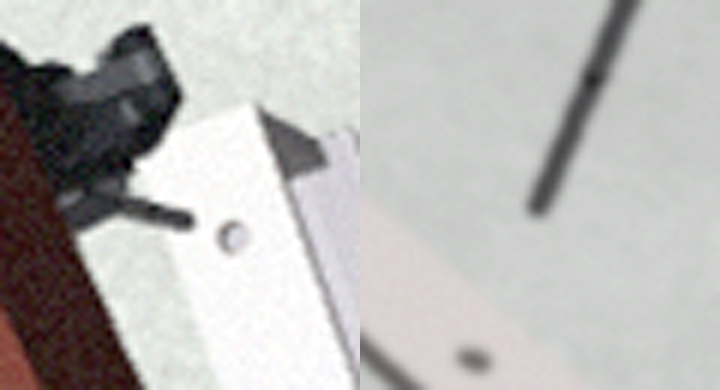

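In the top view the stem tip is at crop (186,221) and the emptied stand hole at (233,237). In the scene view the ring is at (594,78) and the tip at (538,208).

```bash
python3 - <<'E'
from h import *
f=lambda x,y,x0,y0:(x/6-.42+x0,y/6-.42+y0)
print("stand hole top",onz("top",*f(233,237,116,154),.13),"scene",onz("scene",*f(473-360,359,403,133),.13))
z=Rot.from_euler("xyz",[-3.117,.009,-2.696]).as_matrix()[:,2]; p=np.array([.5625,.3225,.3337])
tip=p+z*.1363; ring=p+z*.0813; print("kin tip",tip,"ring",ring)
print("tip top cam",onz("top",*f(186,221.5,116,154),tip[2]))
print("ring scene",solve(*f(594-360,78,403,133),ring[2],ring[:2]))
# triangulate tip centre: scene tip end (front edge) ~ use tip centre px
r1=ray("top",*f(186,221.5,116,154)); r2=ray("scene",*f(540-360,204,403,133))
k=np.linalg.lstsq(np.c_[r1[1],-r2[1]],r2[0]-r1[0],rcond=None)[0]; print("tri tip",r1[0]+k[0]*r1[1],r2[0]+k[1]*r2[1])
go(.5566,-.0238,.33,205.5)
E
```

```text
stand hole top [0.56351491 0.31899567 0.13      ] scene [0.56465131 0.31713125 0.13      ]
kin tip [0.5650511  0.32000416 0.19744673] ring [0.56402168 0.32101129 0.25242788]
tip top cam [0.56351501 0.31973786 0.19744673]
ring scene [0.56142999 0.32105465]
tri tip [0.56327837 0.31910022 0.19987841] [0.56327938 0.31910226 0.19987905]
t 20.65 tcp [ 0.5561 -0.0187  0.3331] yaw -154.95 tilt 1.62 remain cm [ 0.17 -0.47  0.33] turn -0.45 w 0.0215 F [-0.74 -0.55 -0.95]
```

>>> carry_out:
  moves:
    - [0.1, -0.2, 0.3, 0, 1]
    - [0, -0.1, 0.5, 0, 1]
    - [0, 0, 0.5, 0, 1]
    - [0, 0, 0.3, 0, 1]
    - [0, 0, 0, 0, 1]
    - [0, 0, 0, 0, 1]

```text
time_s: 21.25
ee_pos: [0.5565, -0.0216, 0.3153]
eef_rot: [-3.115, 0.007, -2.703]
force: [0.2, -0.4, 0.0]
gripper_width: 0.0212
```

```bash
python3 -c "
from h import *
go(.5558,-.0219,.2253,205.5);P=stem();print(np.round(P[1:],4)+[-.0015,-.0006,0])"
```

```text
t 21.25 tcp [ 0.5565 -0.0216  0.3153] yaw -154.88 tilt 1.57 remain cm [0.14 0.25 8.99] turn -0.38 w 0.0212 F [ 0.25 -0.42  0.04]
[[ 0.5565 -0.0239  0.234 ]
 [ 0.5574 -0.0251  0.179 ]]
```

>>> carry_out:
  moves:
    - [0.1, 0.1, 0.4, 0, 1]
    - [0, 0.05, 0.5, 0, 1]
    - [0, 0, 0.5, 0, 1]
    - [0, 0, 0.3, 0, 1]
    - [0, 0, 0, 0, 1]
    - [0, 0, 0, 0, 1]

```text
time_s: 21.85
ee_pos: [0.5551, -0.0208, 0.2967]
eef_rot: [-3.115, 0.007, -2.703]
force: [0.4, -0.4, -0.5]
gripper_width: 0.0212
```

```bash
python3 - <<'E'
from h import *
go(.5558,-.0219,.2253,205.5);P=stem();print((np.round(P[1:],4)+[-.0015,-.0006,0]).tolist())
s=snap("scene","sc6"); q=np.array([proj("scene",p+[-.0015,-.0006,0]) for p in P]); print(q.round(2).tolist())
c,g=stemline(s,int(q[1][1])-15,int(q[2][1])-5,q[1][0],7); print("u at ring,tip,hole row",[round(np.polyval(c,v),2) for v in (q[1][1],q[2][1],204.84)],"hole u 258.04")
print("hole proj",proj("scene",[.5558,-.0242,.145]))
u=int(round(q[1][0])); print(g[int(q[1][1])-6:int(q[1][1])+9,u-1:u+2].mean(1).astype(int).tolist(),int(q[1][1])-6)
E
```

```text
t 21.85 tcp [ 0.5551 -0.0208  0.2967] yaw -154.86 tilt 1.56 remain cm [0.03 0.06 7.14] turn -0.36 w 0.0212 F [ 0.39 -0.41 -0.49]
[[0.555, -0.0231, 0.2154], [0.556, -0.0243, 0.1604]]
[[257.38, 139.95], [257.83, 177.94], [258.08, 199.11]]
u at ring,tip,hole row [np.float64(257.49), np.float64(257.68), np.float64(257.73)] hole u 258.04
hole proj [258.32398903 204.45319072]
[67, 65, 64, 64, 65, 64, 62, 54, 47, 53, 62, 64, 64, 64, 66] 171
```

Tip is centred over the hole; descending along the stem axis in stages.

>>> carry_out:
  moves:
    - [0, 0, 0.4, 0, 1]
    - [0, 0, 0.6, 0, 1]
    - [0, 0, 0.6, 0, 1]
    - [0, 0, 0.6, 0, 1]
    - [0, 0, 0.4, 0, 1]
    - [0, 0, 0, 0, 1]
    - [0, 0, 0, 0, 1]

```text
time_s: 22.6
ee_pos: [0.5555, -0.0215, 0.268]
eef_rot: [-3.115, 0.006, -2.703]
force: [-0.6, -0.3, -0.1]
gripper_width: 0.0213
```

```bash
python3 - <<'E'
from h import *
go(.5558,-.0219,.2253,205.5);P=stem();a,b=P[1:];x=a+(b-a)*(.145-a[2])/(b[2]-a[2])+[-.0015,-.0006,0];print("axis at .145",x.round(4),"want .5558 -.0242; tip z",b[2])
E
```

```text
t 22.6 tcp [ 0.5555 -0.0215  0.268 ] yaw -154.87 tilt 1.54 remain cm [0.02 0.06 4.27] turn -0.37 w 0.0213 F [-0.58 -0.31 -0.08]
axis at .145 [ 0.5561 -0.0247  0.145 ] want .5558 -.0242; tip z 0.13179474410394743
```

>>> carry_out:
  moves:
    - [0, 0.05, 0.4, 0, 1]
    - [0, 0, 0.6, 0, 1]
    - [0, 0, 0.6, 0, 1]
    - [0, 0, 0.6, 0, 1]
    - [0, 0, 0.5, 0, 1]
    - [0, 0, 0.3, 0, 1]
    - [0, 0, 0, 0, 1]
    - [0, 0, 0, 0, 1]

```text
time_s: 23.4
ee_pos: [0.5558, -0.0217, 0.2353]
eef_rot: [-3.115, 0.006, -2.703]
force: [0.2, 0.3, -0.8]
gripper_width: 0.0214
```

```bash
python3 - <<'E'
from h import *
go(.5558,-.0219,.2253,205.5);P=stem();a,b=P[1:];x=a+(b-a)*(.145-a[2])/(b[2]-a[2])+[-.0015,-.0006,0];print("axis at .145",x.round(4),"ring z",a[2])
E
```

```text
t 23.4 tcp [ 0.5558 -0.0217  0.2353] yaw -154.86 tilt 1.54 remain cm [0.02 0.01 1.  ] turn -0.36 w 0.0214 F [ 0.25  0.28 -0.78]
axis at .145 [ 0.5558 -0.0241  0.145 ] ring z 0.15399138617704436
```

>>> carry_out:
  moves:
    - [0, 0, 0.3, 0, 1]
    - [0, 0, 0.3, 0, 1]
    - [0, 0, 0.3, 0, 1]
    - [0, 0, 0, 0, 1]
    - [0, 0, 0, 0, 1]
    - [0, 0, 0, 0, 1]
    - [0, 0, 0, 0, 1]
    - [0, 0, 0, 0, 1]

```text
time_s: 24.2
ee_pos: [0.5565, -0.0219, 0.2266]
eef_rot: [-3.114, 0.008, -2.703]
force: [-0.0, 0.6, -0.7]
gripper_width: 0.0216
```

```bash
python3 - <<'E'
from h import *
go(.5558,-.0219,.2253,205.5);P=stem();a,b=P[1:];x=a+(b-a)*(.145-a[2])/(b[2]-a[2])+[-.0015,-.0006,0];print("axis at .145",x.round(4),"ring z",a[2],manip.sense()["joint_vel"].round(3))
s=snap("scene","sc7")
c,g=stemline(s,183,200,258,6); print("u at hole row",np.polyval(c,204.84),"hole 258.04")
print(g[196:214,257:260].mean(1).astype(int).tolist())
im=np.hstack([cv2.resize(s[y:y+h,x:x+w],(390,480),interpolation=cv2.INTER_CUBIC) for x,y,w,h in((235,177,39,48),(100,130,195,240))])
cv2.imwrite("pics/c10.png",cv2.convertScaleAbs(im[...,::-1],alpha=1.4))
E
```

```text
t 24.2 tcp [ 0.5565 -0.0219  0.2266] yaw -154.86 tilt 1.62 remain cm [0.07 0.04 0.12] turn -0.36 w 0.0216 F [-0.    0.64 -0.71]
axis at .145 [ 0.5566 -0.0243  0.145 ] ring z 0.1452897022788061 [ 0.001 -0.001 -0.002 -0.001 -0.001  0.001]
u at hole row 257.7771795420408 hole 258.04
[65, 66, 65, 66, 68, 66, 62, 58, 53, 44, 41, 66, 109, 135, 145, 146, 146, 142]
```

View pics/c10.png

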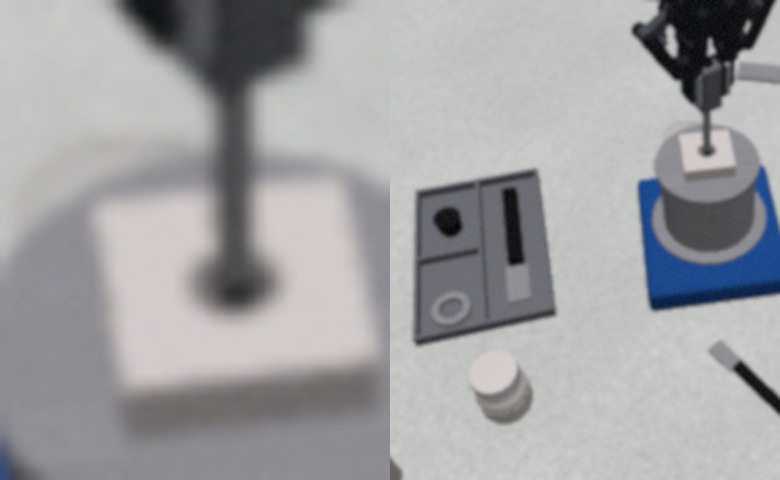

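The stem is centred in the hole with a gap on both sides, the ring is at the guide's mouth, and the spatula still lies flat in the tray. Everything is still, so I hand the job in.

>>> carry_out:
  moves:
    - [0, 0, 0, 0, 1]
    - [0, 0, 0, 0, 1]
    - [0, 0, 0, 0, 1]
    - [0, 0, 0, 0, 1]

```text
time_s: 24.65
ee_pos: [0.5566, -0.022, 0.2268]
eef_rot: [-3.114, 0.008, -2.703]
force: [0.6, -0.7, -1.0]
gripper_width: 0.0214
```

```bash
python3 - <<'E'
from h import *
go(.5565,-.0219,.2266,205.5)
print(order.close_job())
E
```

```text
t 24.65 tcp [ 0.5566 -0.022   0.2268] yaw -154.86 tilt 1.63 remain cm [0.01 0.01 0.01] turn -0.36 w 0.0214 F [ 0.64 -0.72 -1.03]
the job is handed in; nothing more can be done
None
```

I laid the spatula flat in the tray's long compartment and let go of it. I then lifted the probe out of its stand and lowered it into the guide hole, and I handed the job in at 24.65 s with the probe still gripped. No verdict was reported.

Last checks:
- **Probe position:** the stem axis is about 1 mm from the hole centre and the ring is within about 1 mm of the guide top by arm position. The last picture shows a gap on both sides of the stem.
- **Probe tilt and motion:** the tool is tilted about 1.6° (0.028 rad, limit 0.07). Joint speeds were near zero, and the force readings stayed at the roughly 1 N noise they show in free air.
- **Spatula and bystanders:** in the last picture the spatula lies flat and in line in the compartment, and the stopper, ring and jar look undisturbed. I did not re-check the stirring rod, bottle and dish at the end.

**Disagreement:** the scene camera alone put the probe about 2 mm off the arm-position estimate in x, or equally about 2 mm higher. I resolved this with a top-view measurement of the stem tip. Those two millimetres are within the tolerances.

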